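# Roll the glue-up carrier home and hold the cork block flush on its pitched plate

### The arm

A 7-joint arm with a two-finger parallel gripper is mounted at the origin on a cart in front of the work surface, level with it; the furniture and walls round the work are solid. World frame = base frame: x ahead of the robot, y to its left, z up, the work surface at z = 0. Lengths are in m, angles in degrees, forces in N, time in s.
With the tool pointing down it reaches from about 0.35 to 0.775 m from the base axis. Payload 3.1 kg.
Tool frame: the origin (TCP) lies on the centre line of the jaws, within the pads' length; the fingertips stand 17 mm ahead of it and the grasp point (between the pads) lies 2 mm behind it (robot.tip_reach is the distance from the TCP to the fingertips, in m); z points along the fingers, y is the direction in which the jaws open and shut (so a half turn about z gives the same grasp; the last joint's range is limited). The gripper opens to 85 mm and grips with 20 to 120 N. Pads are 22 mm wide; open, the fingers measure 114 mm over their backs; the gripper's body (76 mm by 85 mm) begins 54 mm behind the grasp point. The pads swing forward as they close: fully open they stand 13 mm farther back than shut.
Start: joints at [-69.196, 17.813, 0.802, 86.603, -0.252, 75.585, -1.558], TCP at [0.217, 0.506, 0.248] pointing down, gripper open.
Joint ranges: [-154.91, 154.91], [-16.99, 109.72], [-72.82, 74.43], [7.12, 147.25], [-82.49, 262.49], [11.32, 116.49], [-174.64, 174.64]. Speed limits (degrees/s): [159.86, 159.86, 180, 180, 180, 180, 180].

### API

Orientations are given as [roll, pitch, yaw] about the fixed x, y, z axes, in that order (R = Rz(yaw) Ry(pitch) Rx(roll)).
In Python, from station import robot, fingers, vision, workorder, recognise gives the robot as it stands. Calls block until the motion is done:
- robot.move_to(position, orientation): joint-space move of the TCP to a pose.
- robot.line_to(position, orientation=None, velocity=0.15, f_stop=None): straight line of the TCP; orientation=None keeps the orientation; velocity is the mean speed in m/s. With f_stop (N) it stops when the force on the tool has changed by that much, and returns True; else False.
- robot.move_j(angles): joint-space move.
- fingers.gripper_to(opening, force=None): opening from 0.0 (shut) to 1.0 (fully open); force is the grip in N (None keeps the last); returns when the fingers have stopped.
- robot.pause(seconds).
- robot.inverse_kinematics(position, orientation): joint angles nearest the present ones, or None.
- vision.grab_frame(name): name is "side" or "top" or "wrist"; returns the picture (384x512x3 uint8, red, green, blue); there is no depth.
- vision.calibration(name): a dict with "mtx" (3x3 intrinsics, pixels), "k1" (the pictures are not rectified: a ray, as slopes to the right and down, at radius r is drawn at 1 + k1 r^2 times it, then the intrinsics apply), "extrinsics" (4x4, takes a point from world to camera coordinates); the wrist camera has in their place "T_tool_cam" (4x4, takes a point from camera to tool coordinates, whose origin is the TCP and whose axes are the flange's). Camera axes: x right, y up, looking along -z (the intrinsics and any distortion apply to the point x, -y, -z); pixel columns grow to the right and rows downward; lengths in m; the calibration is good to about 2 mm. A picture is of the moment at which its call begins: read the wrist's pose just before it. calibration takes no time and is no camera call.
A pose or a line that the arm cannot do raises robot.PlanningError and nothing moves.
- workorder.close_job(): hands the job in, once; it reports no verdict.
Trained networks look in the newest picture that a camera, given by its name, has taken for a name from the list of things; names that differ only in an ending like _2 or _b are one class to them, and where a whole thing is asked for, a point or a joint stands for the part that bears it (a point fixed in the world has none). Each returns a list of dicts, best first, with "p" (0 to 1); they miss things now and then, are a little off and sometimes report something else, mostly with a low value. They report only what shows in the picture. A call takes as long as a camera call.
- recognise(label, camera): "rect" ([centre column, centre row, width, height] in pixels, round what is visible of it).
Readings, each from a call of its own:
- robot.current_time_s(): time.
- robot.current_joint_positions(): joint angles.
- robot.current_dq(): joint speeds.
- robot.current_joint_torque(): joint torques, N m.
- robot.current_tool_pos(): TCP position.
- robot.current_eef_rot(): TCP orientation.
- robot.current_contact_force(): force on the tool from outside, world axes, zero at the start.
- robot.current_torque(): the same for the moment, N m.
- robot.current_finger_gap(): opening from 0.0 (shut) to 1.0 (fully open).
Only numpy, scipy, OpenCV 4.12 (cv2) and the standard library are available. Lean on these libraries where they do the work, as an engineer would, in place of code of your own. Each camera call takes 0.05 s, during which the arm holds its last target.

### The job

First push the small wooden crate along the roller track until it is fully home in the blue bay, against the end stop. Then pick up the cork sanding block, tilt it to the slope of the grey plate on the crate and press its underside flush on the middle of that plate, long side running up the slope, gently but firmly (about 5 to 12 N), as if pressing down a freshly glued roof sheet. Finish while still gripping and pressing the block there, with the crate still home; leave the glue bottle and the roll of tape alone.

Things in the scene. Friction and masses are not known exactly. Their poses are not given: they have to be found in the camera images.
- track: Fixed roller track on feet, 118 mm wide. x runs along it to the end stop, z up; origin on the bench under its middle line; it spans x -130 to +165 mm. Heights above the bench: roller tops 34 mm, aluminium rails (94 mm apart inside, 12 thick) 44 mm, blue cheeks on the rails of the bay (x 30 to 155 mm) 59 mm, blue end stop 69 mm (inner face x = 150 mm).
- carrier: Loose open wooden crate on the rollers, 120 mm long (x, along the track) x 90 wide x 40 tall, 0.6 to 1 kg; origin at its underside's centre, 34 mm above the bench, x towards the end stop. Push its near wall (x = -60 mm, 34 to 74 mm above the bench). Home: far wall touches the stop, origin at x = +90 mm of the track; it starts 95 to 135 mm short. It rolls freely.
- face (a point): Centre of the crate's sloping grey plate's top face, 104 mm up the slope x 64 across (plywood under it 72 wide). x points up the slope (away from the near wall), y across, z the outward normal, leaning back to the near wall. Pitch 0.20 to 0.48 rad, differs each run; locked stiff, does not give. The face centre lies 50 mm + 58 mm x sin(pitch) above the crate's underside.
- cork_block: Loose brown cork sanding block, 33 mm wide (x, from -15 to +17 mm) x 90 mm long (y) x 26 mm tall, 30 to 75 g, lying flat on the bare bench top left of the track (the big pale board beyond it is 7 mm thick); origin at the centre of its underside, z up. Grasp it across its 33 mm width at mid length.
- glue: Small white and yellow glue bottle, 34 mm across, 92 mm tall, loose; origin at the centre of its underside. Leave alone.
- tape: Roll of masking tape lying flat, 92 mm across, 24 mm tall, loose; origin at the centre of its underside. Leave alone.

How it is judged:
By the outcome, as a careful person would: the job done as asked, in the order asked, and still so for the second after the job is handed in, while the arm keeps its last pose, push and grip.
It also fails if it takes over 54 s, if anything falls off the work surface, if the arm or the gripper's body presses on something with over 40 N, if the wrist force passes 120 N, or if a joint passes its speed limit or range.

## Working session

There is one attempt and no reset: what is moved stays moved. The work goes in short steps, each a Python script; the robot and the scene stay as the last script left them, time stands still between calls to the robot, and variables do not carry over. Pictures are saved under pics/ and viewed, and the job is handed in when it is done.

```bash
ls; mkdir -p pics; python3 - <<'E'
from station import robot, fingers, vision, workorder, recognise
import cv2
for n in ("side","top","wrist"):
    im=vision.grab_frame(n); cv2.imwrite(f"pics/{n}0.png",im[:,:,::-1])
    for l in ("track","carrier","face","cork_block","glue","tape"):
        try: print(n,l,[(round(d["p"],2),[round(v) for v in d["rect"]]) for d in recognise(l,n)][:3])
        except Exception as e: print(n,l,e)
    print({k:v.tolist() if hasattr(v,'tolist') else v for k,v in vision.calibration(n).items()})
print(robot.current_time_s(),robot.current_tool_pos(),robot.current_eef_rot(),robot.tip_reach)
E
```

```text
pics
side track [(0.7, [277, 258, 190, 90]), (0.29, [254, 227, 82, 56])]
side carrier [(0.86, [256, 235, 86, 80])]
side face [(0.98, [255, 227, 78, 55])]
side cork_block [(0.66, [177, 222, 26, 34])]
side glue [(0.81, [297, 200, 17, 42])]
side tape [(0.59, [254, 194, 44, 34])]
{'mtx': [[483.039953152208, 0.0, 251.15272176607067], [0.0, 483.039953152208, 192.0790614234125], [0.0, 0.0, 1.0]], 'k1': -0.12487906184905147, 'extrinsics': [[0.9465565072428279, -0.3219586200526897, 0.01932422236537378, -0.4550028457999541], [0.15656652216399877, 0.5110331829500041, 0.8451816432350255, -0.33365383717401575], [-0.2819888344132242, -0.7969866579170292, 0.5341297261607107, -0.489986311957624], [0.0, 0.0, 0.0, 1.0]]}
top track []
top carrier [(0.92, [295, 186, 47, 55])]
top face [(0.74, [297, 187, 39, 50])]
top cork_block [(0.86, [220, 229, 35, 17])]
top glue [(0.54, [242, 135, 13, 14])]
top tape [(0.73, [206, 158, 41, 40])]
{'mtx': [[388.6506552117142, 0.0, 257.7294231490499], [0.0, 388.6506552117142, 185.96772631470728], [0.0, 0.0, 1.0]], 'k1': -0.07250948852169002, 'extrinsics': [[0.00639497622
[... 258 characters left out ...]
0, 1.0]]}
wrist track []
wrist carrier []
wrist face [(0.52, [154, 354, 65, 39])]
wrist cork_block [(0.82, [242, 314, 57, 30])]
wrist glue []
wrist tape []
{'mtx': [[273.15039959126, 0.0, 252.2951329251239], [0.0, 273.15039959126, 188.16509378929976], [0.0, 0.0, 1.0]], 'k1': -0.05578976723044702, 'T_tool_cam': [[8.661459345987904e-05, 0.9512858276902786, 0.30831034126920154, 0.07874615057076866], [0.9999999950261106, -9.764238448475138e-05, 2.0340620063030362e-05, -0.0005498958886590577], [4.9453900475249415e-05, 0.3083103379739059, -0.9512858314159449, -0.1253118131057261], [0.0, 0.0, 0.0, 1.0]]}
1.05 [0.21658539 0.50558445 0.24831276] [ 1.79997441e+02 -5.68781133e-04  1.56810522e+02] 0.017
```

```bash
python3 - <<'E'
import cv2
a=cv2.imread("pics/side0.png")[150:330,140:400]; cv2.imwrite("pics/sidez.png",cv2.resize(a,None,fx=3,fy=3,interpolation=cv2.INTER_CUBIC))
a=cv2.imread("pics/top0.png")[100:280,160:420]; cv2.imwrite("pics/topz.png",cv2.resize(a,None,fx=3,fy=3,interpolation=cv2.INTER_CUBIC))
E
```

```text
(no output)
```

View pics/side0.png

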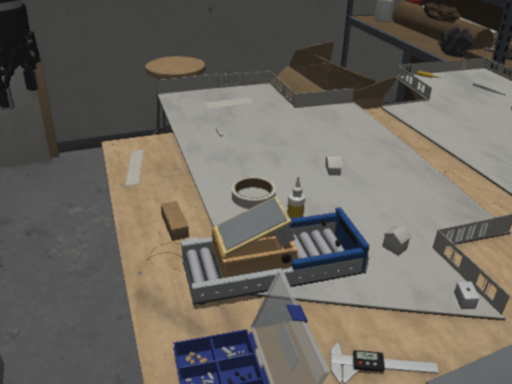

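View pics/sidez.png

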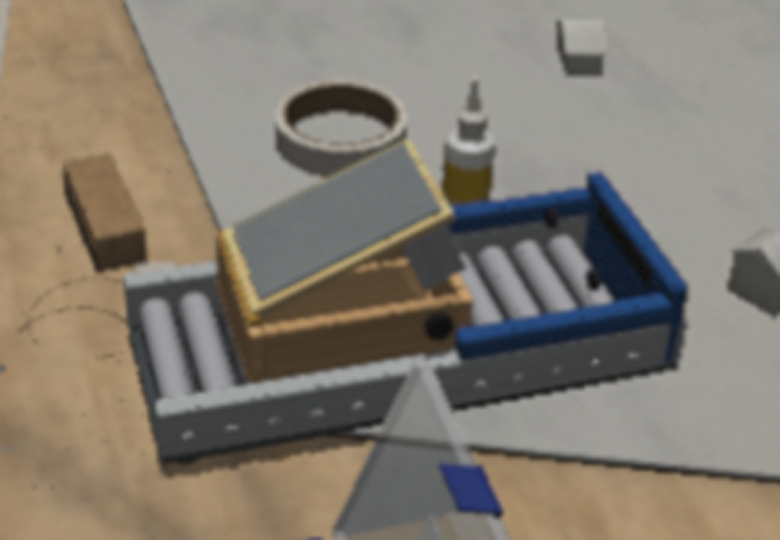

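View pics/topz.png

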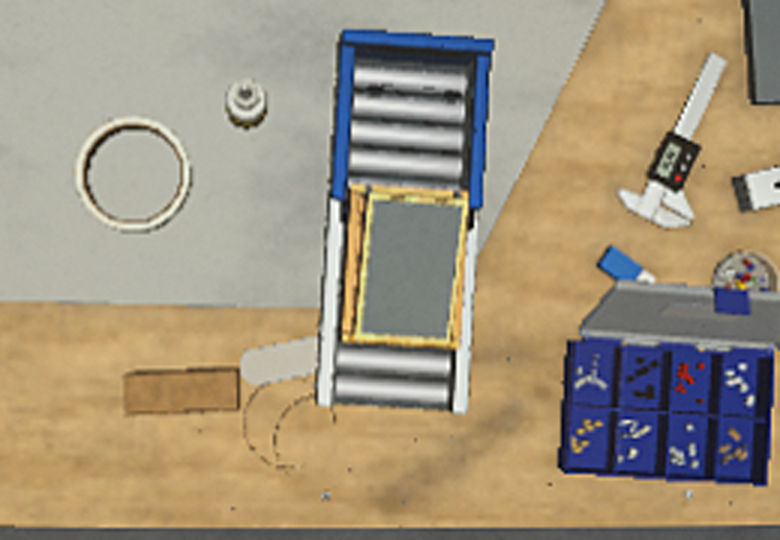

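View pics/wrist0.png

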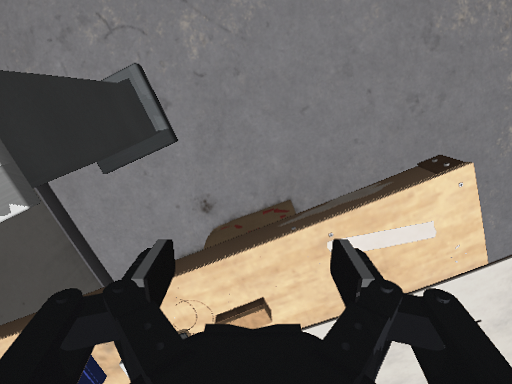

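```bash
cat > cam.py <<'E'
import numpy as np
from station import vision
CAL={n:vision.calibration(n) for n in("side","top")}
def proj(n,P):
    c=CAL[n];P=np.atleast_2d(P);E=np.array(c["extrinsics"])
    q=P@E[:3,:3].T+E[:3,3]; s=np.c_[q[:,0]/-q[:,2],-q[:,1]/-q[:,2]]
    r2=(s**2).sum(1,keepdims=True); s=s*(1+c["k1"]*r2); K=np.array(c["mtx"])
    return s@K[:2,:2].T+K[:2,2]
def T2(x,y,a,P):
    P=np.atleast_2d(np.array(P,float));c,s=np.cos(a),np.sin(a)
    return np.c_[x+c*P[:,0]-s*P[:,1],y+s*P[:,0]+c*P[:,1],P[:,2]]
E
cat > fit.py <<'E'
import numpy as np
from cam import *
from scipy.optimize import least_squares
S=lambda u,v:((u+.5)/3-.5+140,(v+.5)/3-.5+150); U=lambda u,v:((u+.5)/3-.5+160,(v+.5)/3-.5+100)
tr=[("top",U(343,32),(.165,.059,.069)),("top",U(494,41),(.165,-.059,.069)),("top",U(318,404),(-.130,.059,.044)),("top",U(466,412),(-.130,-.059,.044)),
("side",S(125,278),(-.13,.059,.044)),("side",S(160,412),(-.13,-.059,.044)),("side",S(685,290),(.165,-.059,.069)),("side",S(597,174),(.165,.059,.069)),("side",S(165,460),(-.13,-.059,0.0))]
def rt(p): return np.concatenate([(proj(n,T2(*p,P))[0]-uv) for n,uv,P in tr])
t=least_squares(rt,[.6,0.1,0],loss="soft_l1").x
print("track",t[:2],np.degrees(t[2]));print(rt(t).reshape(-1,2).round(1).tolist())
pl=[("side",S(232,235),(-1,1)),("side",S(260,303),(-1,-1)),("side",S(448,210),(1,-1)),("side",S(405,145),(1,1)),
("top",U(372,198),(1,1)),("top",U(462,203),(1,-1)),("top",U(452,340),(-1,-1)),("top",U(360,335),(-1,1))]
def rp(p):
    x,y,a,ph=p; z=.084+.058*np.sin(ph);o=[]
    for n,uv,(i,j) in pl:
        P=(i*.052*np.cos(ph),j*.032,z+i*.052*np.sin(ph)); o.append(proj(n,T2(x,y,a,P))[0]-uv)
    return np.concatenate(o)
p=least_squares(rp,[*t,.35],loss="soft_l1").x
print("plate",p[:2],np.degrees(p[2]),p[3]);print(rp(p).reshape(-1,2).round(1).tolist())
d=p[:2]-t[:2];c,s=np.cos(t[2]),np.sin(t[2]);print("plate in track",c*d[0]+s*d[1],-s*d[0]+c*d[1])
bl=[("top",U(123,372),(1,1,.026)),("top",U(237,367),(1,-1,.026)),("top",U(238,409),(-1,-1,.026)),("top",U(125,414),(-1,1,.026)),
("side",S(65,165),(-1,1,.026)),("side",S(112,153),(1,1,.026)),("side",S(145,235),(1,-1,.026)),("side",S(97,247),(-1,-1,.026))]
def rb(p): return np.concatenate([proj(n,T2(*p,(P[0]*.0165,P[1]*.045,P[2])))[0]-uv for n,uv,P in bl])
b=least_squares(rb,[.45,.25,0],loss="soft_l1").x
print("block",b[:2],np.degrees(b[2]));print(rb(b).reshape(-1,2).round(1).tolist())
E
python3 fit.py
```

```text
track [0.57437733 0.21387514] -3.3789592599298266
[[-0.3, -3.5], [0.2, -2.7], [-0.7, 0.4], [0.3, 0.8], [-1.1, -1.3], [-1.1, 1.1], [3.9, -1.3], [3.2, -2.0], [-1.3, 5.8]]
plate [0.55152061 0.21350858] -1.6164639161990682 0.3741638373388349
[[-0.2, -1.6], [0.5, -0.1], [-0.9, 0.5], [-0.5, 0.1], [0.4, 0.3], [0.1, -0.2], [-0.7, -1.0], [1.4, -0.3]]
plate in track -0.022795382437735268 -0.0017130898086700952
block [0.45747349 0.38528012] 2.428523431031999
[[0.4, -0.1], [0.4, 0.2], [0.6, 0.2], [0.2, -0.1], [-0.6, -0.6], [0.1, 0.3], [1.0, -1.6], [-0.7, -2.0]]
```

```bash
cat >> fit.py <<'E'
print("-----")
tr=[q for q in tr if q[2][2]!=0]
def rt2(p): return np.concatenate([(proj(n,T2(*p[:3],(p[3] if P[0]>0 else P[0],P[1],P[2])))[0]-uv) for n,uv,P in tr])
t=least_squares(rt2,[.6,0.1,0,.165],loss="soft_l1").x
print("track",t[:2],np.degrees(t[2]),t[3]);print(rt2(t).reshape(-1,2).round(1).tolist())
d=p[:2]-t[:2];c,s=np.cos(t[2]),np.sin(t[2]);print("plate in track",c*d[0]+s*d[1],-s*d[0]+c*d[1])
import cv2
for n,off in(("side",(140,150)),("top",(160,100))):
    im=cv2.imread(f"pics/{n}0.png")[off[1]:off[1]+180,off[0]:off[0]+260]; im=cv2.resize(im,None,fx=3,fy=3,interpolation=cv2.INTER_CUBIC)
    def dr(P,col):
        q=((proj(n,P)-off+.5)*3-.5).astype(int).reshape(-1,1,2); cv2.polylines(im,[q],True,col,1)
    for x0,x1,y,z in((-.13,.15,.047,.044),(-.13,.158,.059,.044),(.03,.15,.047,.059)):
        dr(T2(*t[:3],[(x0,y,z),(x1,y,z),(x1,-y,z),(x0,-y,z)]),(0,0,255))
    y=.059;dr(T2(*t[:3],[(.15,y,.069),(t[3],y,.069),(t[3],-y,.069),(.15,-y,.069)]),(0,0,255))
    cx=-.023;y=.045
    for z in(.034,.074): dr(T2(*t[:3],[(cx+i*.06,j*.045,z) for i,j in((-1,-1),(-1,1),(1,1),(1,-1))]),(0,255,0))
    ph=p[3];dr(T2(*p[:3],[(i*.052*np.cos(ph),j*.032,.084+.058*np.sin(ph)+i*.052*np.sin(ph)) for i,j in((-1,-1),(-1,1),(1,1),(1,-1))]),(255,0,0))
    dr(T2(*b,[(i*.0165,j*.045,.026) for i,j in((-1,-1),(-1,1),(1,1),(1,-1))]),(255,0,255))
    cv2.imwrite(f"pics/{n}_ov.png",im)
E
python3 fit.py|sed '1,/-----/d'
```

```text
track [0.57591003 0.21296583] -3.4752415000497785 0.15613683886257393
[[-0.0, -0.4], [0.5, 0.5], [-0.4, -0.4], [0.6, 0.2], [-0.0, -1.3], [-0.0, 1.2], [0.1, -0.2], [-0.2, -1.1]]
plate in track -0.024377472684179245 -0.0009366645442774801
```

View pics/side_ov.png

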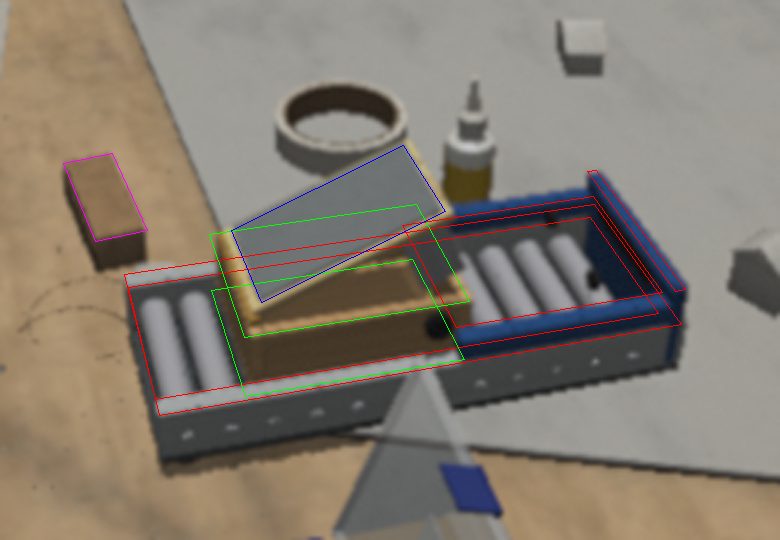

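View pics/top_ov.png

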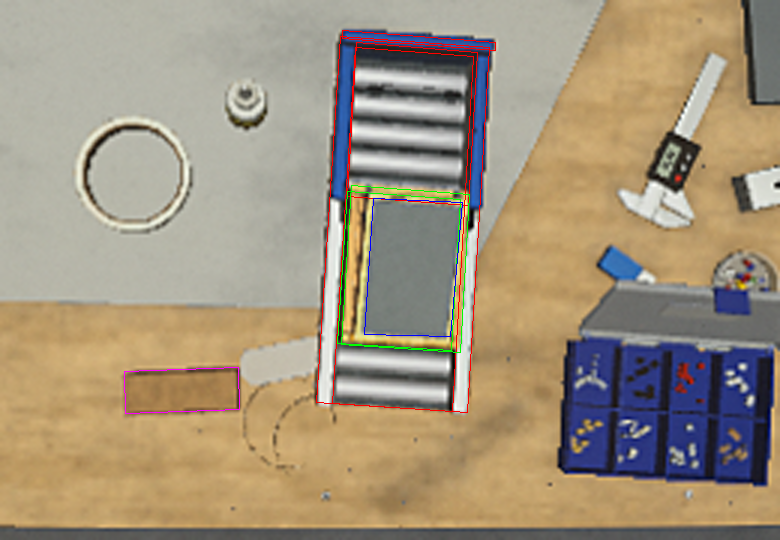

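```bash
cat > hp.py <<'E'
import numpy as np
from scipy.spatial.transform import Rotation as R
def ori(yaw,tilt,flip):
    """tool z = down, tilted by tilt(deg) toward +track-x; tool y across track (yaw deg); flip: half turn"""
    a=np.radians(yaw);t=np.radians(tilt)
    z=np.array([np.sin(t)*np.cos(a),np.sin(t)*np.sin(a),-np.cos(t)]); y=np.array([np.sin(a),-np.cos(a),0])
    if flip: y=-y
    return list(R.from_matrix(np.c_[np.cross(y,z),y,z]).as_euler("xyz",degrees=True))
TR=np.array([.5759,.2130]);YAW=-3.45
def tp(s,n=0,yaw=YAW,o=TR):
    a=np.radians(yaw);return [o[0]+s*np.cos(a)-n*np.sin(a),o[1]+s*np.sin(a)+n*np.cos(a)]
E
python3 - <<'E'
from station import robot
from hp import *
for name,pos,yaw,tilt in [("push0",[*tp(-.14),.066],YAW,25),("push0u",[*tp(-.14),.17],YAW,25),("push1",[*tp(.014),.066],YAW,25),("grasp",[.4575,.3853,.022],92.43,0),("graspu",[.4575,.3853,.12],92.43,0),
  ("press",[*tp(.09),.130],YAW,21.4),("pressu",[*tp(.07),.20],YAW,21.4)]:
    for f in (0,1):
        o=ori(yaw,tilt,f); q=robot.inverse_kinematics(pos,o)
        print(name,f,np.round(pos,3),np.round(o,1),None if q is None else np.round(q,1))
E
```

```text
push0 0 [0.436 0.221 0.066] [180.  -25.   -3.5] [ -58.    13.8   19.1  128.9   33.4   23.  -162.8]
push0 1 [0.436 0.221 0.066] [180.   25.  176.6] [-54.1  13.7  14.6 128.7  35.8  23.7  14.9]
push0u 0 [0.436 0.221 0.17 ] [180.  -25.   -3.5] [ -49.2    2.8    8.3  121.8   26.6   40.1 -152.6]
push0u 1 [0.436 0.221 0.17 ] [180.   25.  176.6] [-53.    2.8  12.3 121.9  26.3  40.   27.7]
push1 0 [0.59  0.212 0.066] [180.  -25.   -3.5] [ -54.5   28.1   33.7  111.2   -7.1   22.9 -114.5]
push1 1 [0.59  0.212 0.066] [180.   25.  176.6] [-39.3  25.4  13.8 110.6  17.1  24.   44.1]
grasp 0 [0.458 0.385 0.022] [180.    0.   92.4] [-52.1  36.1  14.9  94.4 -11.3  51.1 -30.4]
grasp 1 [0.458 0.385 0.022] [180.    0.  -87.6] [-33.2  36.2 -12.3  93.5   9.3  51.3 133.4]
graspu 0 [0.458 0.385 0.12 ] [180.    0.   92.4] [-53.5  29.4  16.9  89.6  -9.3  62.3 -31.9]
graspu 1 [0.458 0.385 0.12 ] [180.    0.  -87.6] [-33.8  29.5 -11.4  88.7   6.3  62.4 135.8]
press 0 [0.666 0.208 0.13 ] [180.  -21.4  -3.5] [ -47.7   31.1   34.7   94.   -13.5   40.2 -104.6]
press 1 [0.666 0.208 0.13 ] [180.   21.4 176.6] [-32.4  28.1  12.4  93.4   5.2  39.8  60.8]
pressu 0 [0.646 0.209 0.2  ] [180.  -21.4  -3.5] [ -48.    24.2   32.5   92.1   -5.9   47.4 -110.3]
pressu 1 [0.646 0.209 0.2  ] [180.   21.4 176.6] [-34.6  22.3  13.8  91.5   5.5  47.6  60.8]
```

```bash
python3 - <<'E'
from station import robot, fingers, vision
from hp import *
import cv2
o=ori(YAW,25,1)
print(robot.current_time_s())
fingers.gripper_to(0.0,40)
robot.move_to([*tp(-.14),.19],o); print(robot.current_time_s())
robot.line_to([*tp(-.14),.066],velocity=.12)
print(robot.current_time_s(),robot.current_tool_pos(),robot.current_contact_force())
r=robot.line_to([*tp(-.10),.066],velocity=.08,f_stop=5)
print(r,robot.current_tool_pos(),robot.current_contact_force(),robot.current_time_s())
for n in ("side","top"):
    im=vision.grab_frame(n); cv2.imwrite(f"pics/{n}1.png",im[:,:,::-1])
for n,off in(("side",(140,150)),("top",(160,100))):
    a=cv2.imread(f"pics/{n}1.png")[off[1]:off[1]+180,off[0]:off[0]+260]; cv2.imwrite(f"pics/{n}1z.png",cv2.resize(a,None,fx=3,fy=3,interpolation=cv2.INTER_CUBIC))
E
```

```text
1.05
3.175
4.3583 [0.4366147  0.22196571 0.06661214] [-0.44702271 -0.44437687  0.31365083]
False [0.47579708 0.21885893 0.06595865] [ 0.00268095 -0.47970014 -0.33868498] 5.0083
```

View pics/side1z.png

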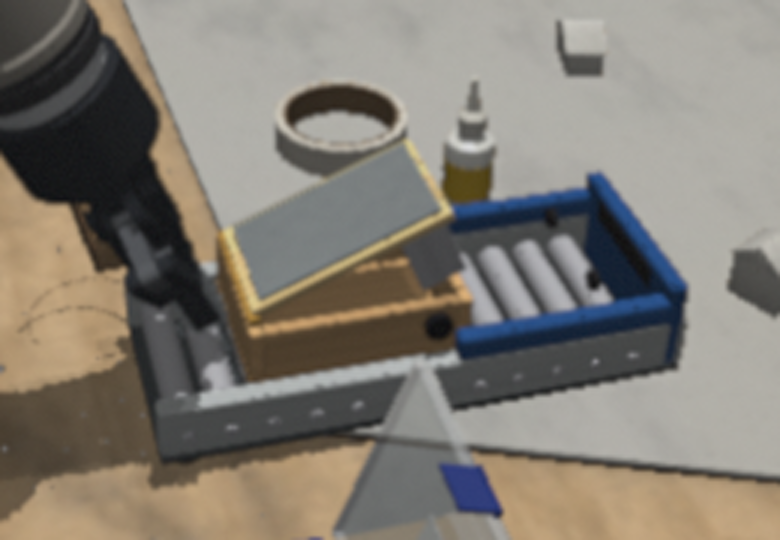

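The tips are between the rails, just short of the near wall (fingertip about (205,325) in the zoom). Next is the push.

```bash
python3 - <<'E'
from station import robot, fingers, vision
from hp import *
import cv2
P=lambda *a:print(*[np.round(x,4) for x in a])
for tgt,v in ((-.08,.05),(-.01,.06),(.035,.03)):
    r=robot.line_to([*tp(tgt),.066],velocity=v,f_stop=8)
    P(r,tgt,robot.current_tool_pos(),robot.current_contact_force(),robot.current_time_s())
    if r and tgt<0: 
        r=robot.line_to([*tp(tgt),.066],velocity=v,f_stop=8);P("again",r,robot.current_tool_pos())
robot.pause(.2);P(robot.current_tool_pos(),robot.current_contact_force())
for n in ("side","top"):
    im=vision.grab_frame(n); cv2.imwrite(f"pics/{n}2.png",im[:,:,::-1])
for n,off in(("side",(140,150)),("top",(160,100))):
    a=cv2.imread(f"pics/{n}2.png")[off[1]:off[1]+180,off[0]:off[0]+260]; cv2.imwrite(f"pics/{n}2z.png",cv2.resize(a,None,fx=3,fy=3,interpolation=cv2.INTER_CUBIC))
E
```

```text
Traceback (most recent call last):
numpy._core._exceptions._UFuncOutputCastingError: Cannot cast ufunc 'multiply' output from dtype('float64') to dtype('bool') with casting rule 'same_kind'
```

```bash
cat >> hp.py <<'E'
def P(*a): print(*[np.round(x,4).tolist() if not isinstance(x,(str,bool)) else x for x in a])
def snap(k,zoom=True):
    import cv2
    from station import vision
    for n,off in(("side",(140,150)),("top",(160,100))):
        im=vision.grab_frame(n)[:,:,::-1]; cv2.imwrite(f"pics/{n}{k}.png",im)
        a=im[off[1]:off[1]+180,off[0]:off[0]+260]; cv2.imwrite(f"pics/{n}{k}z.png",cv2.resize(a,None,fx=3,fy=3,interpolation=cv2.INTER_CUBIC))
E
python3 - <<'E'
from station import robot, fingers, vision
from hp import *
P(robot.current_tool_pos(),robot.current_contact_force(),robot.current_time_s())
for tgt,v in ((-.01,.06),(.035,.03)):
    r=robot.line_to([*tp(tgt),.066],velocity=v,f_stop=8)
    P(r,tgt,robot.current_tool_pos(),robot.current_contact_force(),robot.current_time_s())
    if r and tgt<0: 
        r=robot.line_to([*tp(tgt),.066],velocity=v,f_stop=8);P("again",r,robot.current_tool_pos())
robot.pause(.2);P(robot.current_tool_pos(),robot.current_contact_force())
snap(2)
E
```

```text
[0.4968, 0.2176, 0.0662] [-0.0209, 0.5149, 0.2522] 5.6583
False -0.01 [0.5662, 0.2134, 0.0663] [0.3963, -0.4133, -0.2775] 6.975
True 0.035 [0.5879, 0.2123, 0.065] [1.0755, 1.0692, 0.2431] 7.8333
[0.5871, 0.2118, 0.0644] [-0.4468, 0.8362, 0.4043]
```

View pics/side2z.png

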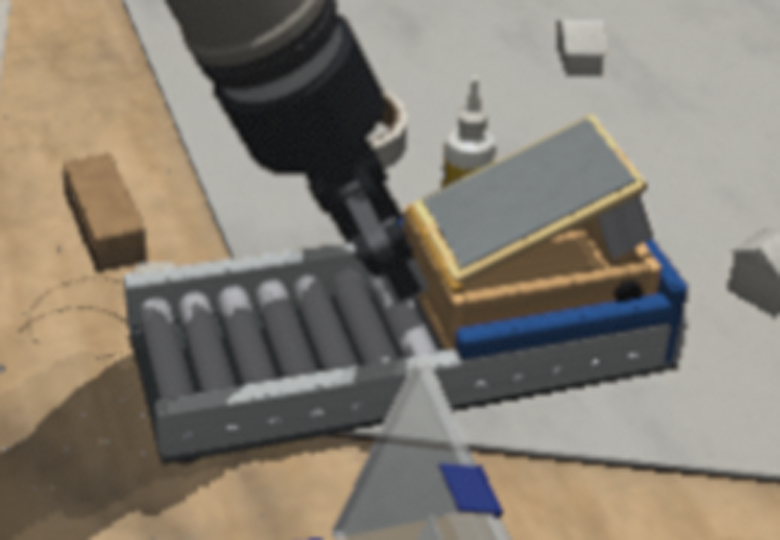

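View pics/top2z.png

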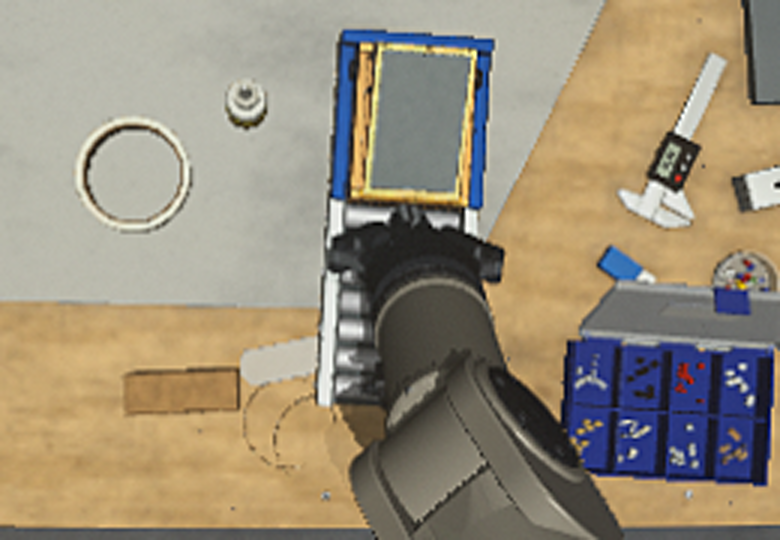

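The crate is in the bay and stopped near the predicted spot (tool s≈12 mm). I'll push harder to check it's against the stop and not on a catch.

```bash
python3 - <<'E'
from station import robot, fingers, vision
from hp import *
r=robot.line_to([*tp(.05),.066],velocity=.02,f_stop=18)
P(r,robot.current_tool_pos(),robot.current_contact_force(),robot.current_time_s())
robot.pause(.1);P(robot.current_tool_pos(),robot.current_contact_force())
snap(3)
E
```

```text
True [0.5878, 0.212, 0.0629] [-0.1451, -0.477, -0.3462] 8.7833
[0.5877, 0.2117, 0.0626] [-0.1345, 0.0725, -0.3897]
```

View pics/side3z.png

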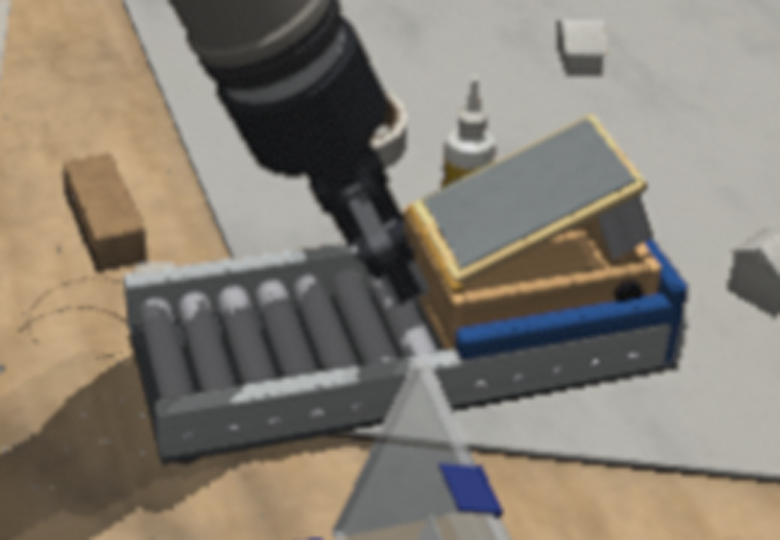

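View pics/top3z.png

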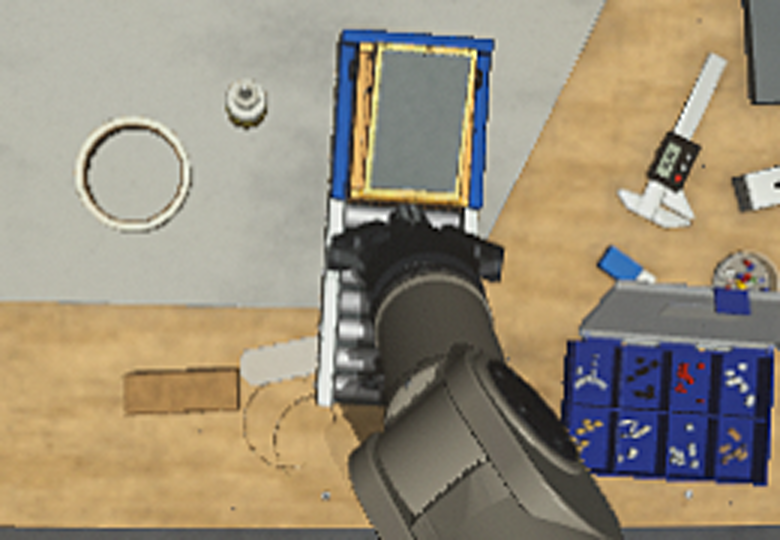

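```bash
python3 - <<'E'
import cv2
for n,(x0,y0,x1,y1) in (("side",(270,183,362,260)),("top",(268,105,332,175))):
    a=cv2.imread(f"pics/{n}3.png")[y0:y1,x0:x1]; cv2.imwrite(f"pics/{n}3zz.png",cv2.resize(a,None,fx=8,fy=8,interpolation=cv2.INTER_CUBIC))
E
```

```text
(no output)
```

View pics/side3zz.png

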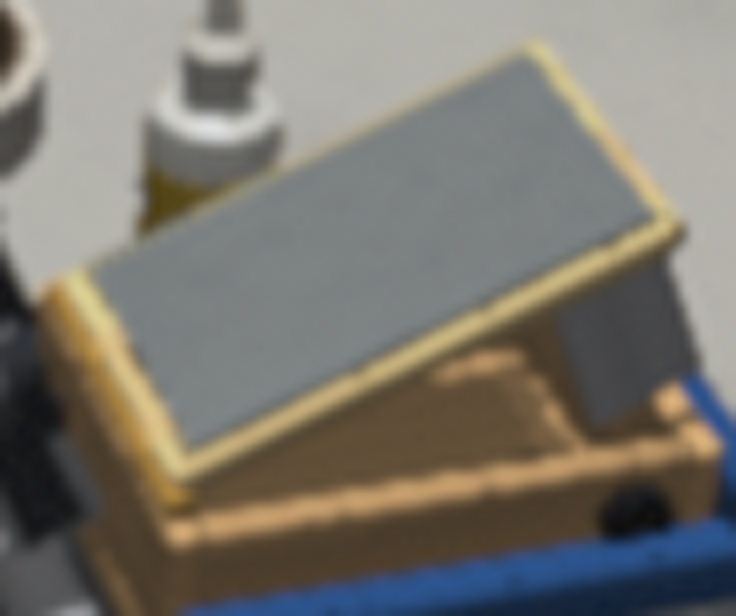

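View pics/top3zz.png

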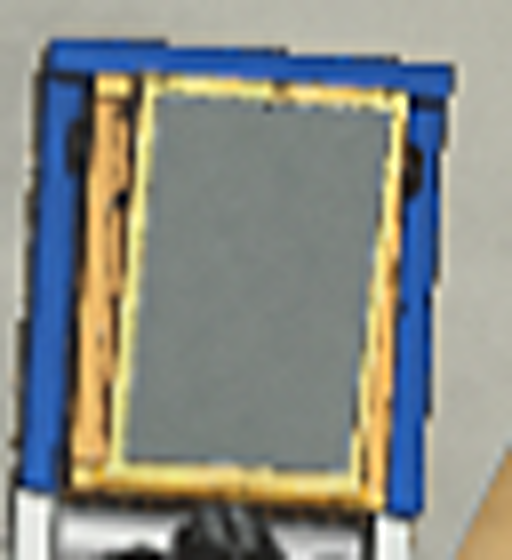

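```bash
cat > fit2.py <<'E'
import numpy as np
from cam import *
from scipy.optimize import least_squares
G=lambda ox,oy:(lambda u,v:((u+.5)/8-.5+ox,(v+.5)/8-.5+oy))
S=G(270,183);U=G(268,105)
pl=[("side",S(92,275),(-1,1)),("side",S(188,447),(-1,-1)),("side",S(652,222),(1,-1)),("side",S(530,55),(1,1)),
("top",U(155,95),(1,1)),("top",U(394,112),(1,-1)),("top",U(353,470),(-1,-1)),("top",U(124,465),(-1,1))]
def rp(p,z0=True,sel=("side","top"),fixyaw=None):
    x,y,a,ph=p[:4]; z=.084+.058*np.sin(ph)+(p[4] if len(p)>4 else 0);o=[]
    if fixyaw is not None:a=fixyaw
    for n,uv,(i,j) in pl:
        if n not in sel: continue
        Q=(i*.052*np.cos(ph),j*.032,z+i*.052*np.sin(ph)); o.append(proj(n,T2(x,y,a,Q))[0]-uv)
    return np.concatenate(o)
def show(l,p,**k): print(l,p[:2].round(4),np.degrees(p[2]).round(2),p[3].round(4),np.degrees(p[3]).round(2),p[4:].round(4),rp(p,**k).round(1).tolist())
f=lambda x0,**k:least_squares(rp,x0,kwargs=k).x
x0=[.66,.21,-.05,.37]
show("both",f(x0)); show("side",f(x0,sel=("side",)),sel=("side",)); show("top",f(x0,sel=("top",)),sel=("top",)); show("both z free",f(x0+[0])); show("both yaw fix",f(x0,fixyaw=np.radians(-3.45)),fixyaw=np.radians(-3.45))
E
python3 fit2.py
```

```text
both [0.6592 0.2081] -3.15 0.3851 22.06 [] [-1.0, -0.6, -0.1, 0.7, 0.8, -0.2, -0.4, -0.1, 0.4, -0.6, 0.0, -0.6, -0.2, 0.8, 0.0, -0.4]
side [0.659  0.2074] -4.09 0.3953 22.65 [] [-0.6, -0.7, -0.3, 0.7, 0.8, -0.1, 0.1, -0.2]
top [0.6577 0.2089] -2.1 0.4742 27.17 [] [-0.0, 0.3, -0.0, -0.3, -0.1, 0.3, 0.1, -0.4]
both z free [0.6593 0.2082] -3.24 0.3903 22.36 [-0.0005] [-0.9, -0.4, -0.1, 0.8, 0.7, -0.2, -0.4, -0.1, 0.4, -0.6, -0.0, -0.6, -0.3, 0.8, -0.1, -0.5]
both yaw fix [0.6592 0.2081] -2.83 0.3869 22.17 [] [-0.9, -0.7, -0.2, 0.6, 0.7, -0.1, -0.3, -0.1, 0.5, -0.6, 0.2, -0.5, -0.3, 0.9, -0.1, -0.5]
```

```bash
python3 - <<'E'
from station import robot, fingers, vision
from hp import *
B=[.4575,.3853];o=ori(92.43,0,0)
robot.line_to([*tp(-.03),.075],velocity=.12)
robot.line_to([*tp(-.06),.17],velocity=.2)
fingers.gripper_to(1.0,40)
P(robot.current_time_s())
robot.move_to([*B,.17],o)
P(robot.current_time_s(),robot.current_tool_pos(),robot.current_eef_rot())
import cv2
im=vision.grab_frame("wrist");cv2.imwrite("pics/wrist4.png",im[:,:,::-1])
from station import recognise
print(recognise("cork_block","wrist")[:2]);snap(4)
E
```

```text
10.925
12.1 [0.4578, 0.3844, 0.1698] [179.9844, 0.0594, 92.4296]
[{'rect': [250.9, 175.8, 31.9, 84.3], 'p': 0.63}]
```

View pics/wrist4.png

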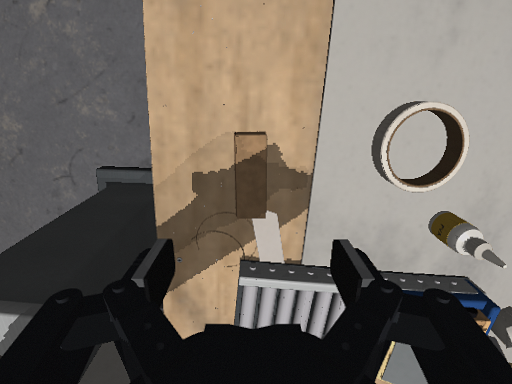

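View pics/side4z.png

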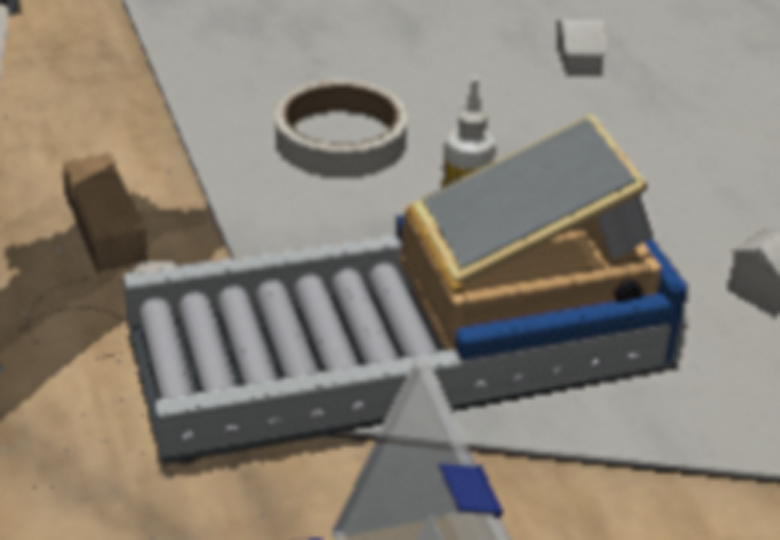

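```bash
cat > wr.py <<'E'
import numpy as np
from scipy.spatial.transform import Rotation as R
from station import vision
def wback(uv,z,pos,eul):
    c=vision.calibration("wrist");K=np.array(c["mtx"]);T=np.array(c["T_tool_cam"])
    s=np.array([(uv[0]-K[0,2])/K[0,0],(uv[1]-K[1,2])/K[1,1]]);u=s.copy()
    for _ in range(20): u=s/(1+c["k1"]*(u@u))
    d=np.array([u[0],-u[1],-1.]);Rw=R.from_euler("xyz",eul,degrees=True).as_matrix()
    o=Rw@T[:3,3]+pos; d=Rw@T[:3,:3]@d
    return o+d*(z-o[2])/d[2]
E
python3 - <<'E'
from wr import *
import cv2
pos=[0.4578,0.3844,0.1698];e=[179.9844,0.0594,92.4296]
for uv in ((235,132),(266,132),(267,218),(236,218)): print(uv,wback(uv,.026,pos,e).round(4))
a=cv2.imread("pics/wrist4.png")[115:235,215:290];cv2.imwrite("pics/wrist4z.png",cv2.resize(a,None,fx=5,fy=5,interpolation=cv2.INTER_CUBIC))
E
```

```text
(235, 132) [0.439  0.4322 0.026 ]
(266, 132) [0.4691 0.4334 0.026 ]
(267, 218) [0.4755 0.3424 0.026 ]
(236, 218) [0.4422 0.341  0.026 ]
```

View pics/wrist4z.png

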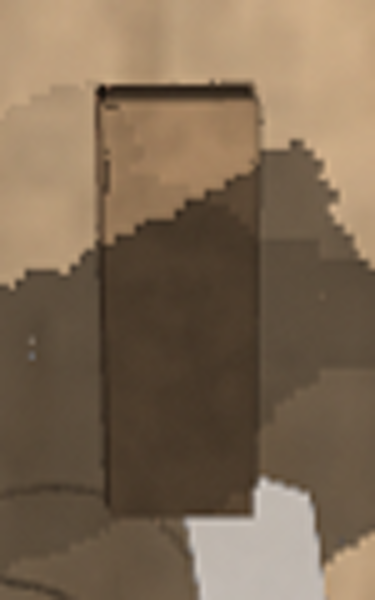

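```bash
python3 - <<'E'
from wr import *
pos=[0.4578,0.3844,0.1698];e=[179.9844,0.0594,92.4296]
q=[wback(uv,.026,pos,e)[:2] for uv in ((235.1,134.2),(265.5,133.7),(265.4,217.3),(236,217.2))]
q=np.array(q);print(q.round(4).tolist(),q.mean(0),np.linalg.norm(q[1]-q[0]),np.linalg.norm(q[2]-q[1]))
l=(q[0]+q[1]-q[2]-q[3])/2;print(np.degrees(np.arctan2(l[1],l[0])))
E
```

```text
[[0.4391, 0.43], [0.4687, 0.4318], [0.4737, 0.3432], [0.4422, 0.3419]] [0.45594273 0.38672969] 0.029648476570549587 0.08874747330358493
92.58838676557303
```

```bash
python3 - <<'E'
from station import robot, fingers, vision
from hp import *
import cv2
B=[.457,.386];o=ori(92.5,0,0)
fingers.gripper_to(.75)
r=robot.line_to([*B,.06],o,velocity=.15)
r=robot.line_to([*B,.021],o,velocity=.06,f_stop=6)
P(r,robot.current_tool_pos(),robot.current_contact_force(),robot.current_time_s())
fingers.gripper_to(0.0,60)
P("gap",robot.current_finger_gap(),robot.current_tool_pos(),robot.current_contact_force())
robot.line_to([*B,.12],velocity=.12)
robot.pause(.2)
P("gap",robot.current_finger_gap(),robot.current_tool_pos(),robot.current_eef_rot(),robot.current_contact_force(),robot.current_time_s())
im=vision.grab_frame("wrist");cv2.imwrite("pics/wrist5.png",im[:,:,::-1]);snap(5)
E
```

```text
False [0.4572, 0.3861, 0.0211] [0.2428, 0.206, 0.8154] 14.3333
gap 0.3606 [0.4575, 0.3864, 0.0217] [-0.3613, -0.1724, 3.5218]
gap 0.362 [0.4565, 0.3856, 0.119] [-179.913, 0.0724, 92.5028] [0.4566, 0.2685, 0.0839] 15.9
```

View pics/side5.png

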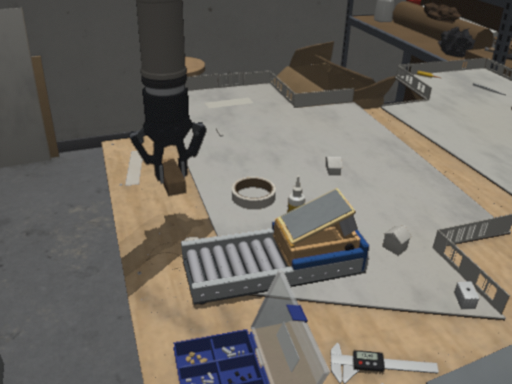

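View pics/wrist5.png

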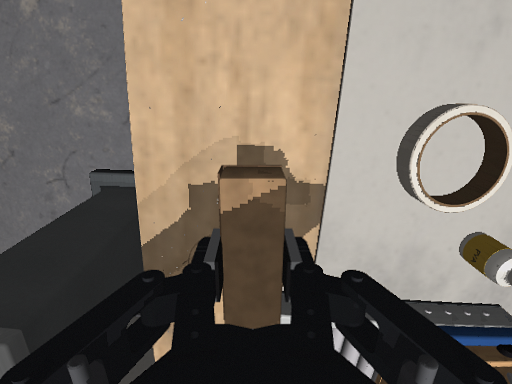

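Block held level and centred at mid-length (jaws about 31 mm apart). Now I'll move above the plate.

```bash
cat > press.py <<'E'
from hp import *
PITCH=22.1;PY=-3.3
F=np.array([.6592,.2081,.084+.058*np.sin(np.radians(PITCH))])
def nrm(p=PITCH,y=PY):
    p,y=np.radians(p),np.radians(y);return np.array([-np.sin(p)*np.cos(y),-np.sin(p)*np.sin(y),np.cos(p)])
N=nrm();UP=np.array([np.cos(np.radians(PITCH))*np.cos(np.radians(PY)),np.cos(np.radians(PITCH))*np.sin(np.radians(PY)),np.sin(np.radians(PITCH))]);AC=np.cross(N,UP)
H=.0217
def pose(h,up=0,ac=0): return list(F+N*(H+h)+UP*up+AC*ac)
E
python3 - <<'E'
from station import robot, fingers, vision
from press import *
import cv2
print(robot.current_joint_positions())
robot.line_to([.457,.386,.21],velocity=.2)
o=ori(PY,PITCH,1);P(o)
robot.move_to(pose(.09),o)
robot.line_to(pose(.025),velocity=.12)
robot.pause(.3)
P(robot.current_tool_pos(),np.array(pose(.025)),robot.current_eef_rot(),robot.current_time_s())
for i in range(4): P(robot.current_contact_force(),robot.current_torque()); robot.pause(.05)
P(robot.current_joint_positions(),robot.current_finger_gap())
im=vision.grab_frame("wrist");cv2.imwrite("pics/wrist6.png",im[:,:,::-1]);snap(6)
a=cv2.imread("pics/side6.png")[150:260,260:380];cv2.imwrite("pics/side6zz.png",cv2.resize(a,None,fx=6,fy=5.4,interpolation=cv2.INTER_CUBIC))
E
```

```text
[-49.77456547  29.12115927  11.40633568  89.44460062  -6.24590526
  62.11027301 -34.34384234]
[180.0, 22.1, 176.7]
[0.6419, 0.2094, 0.15] [0.6417, 0.2091, 0.1491] [179.9529, 22.1715, 176.6928] 19.0333
[-0.1614, 0.4127, -0.8222] [0.0055, 0.3843, -0.0042]
[0.834, -0.5397, -0.6657] [0.0102, 0.4772, 0.059]
[-0.7848, -0.3324, -0.3297] [0.0387, 0.4573, 0.0049]
[0.464, 0.0135, -1.0415] [0.0493, 0.4588, -0.0042]
[-27.5131, 24.0689, 3.7032, 96.1939, 13.1681, 40.7852, 53.7536] 0.3644
```

View pics/side6zz.png

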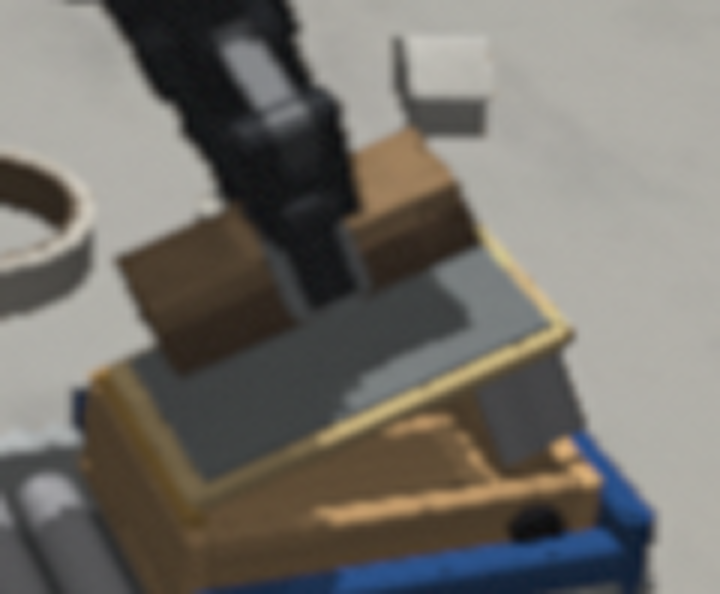

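View pics/wrist6.png

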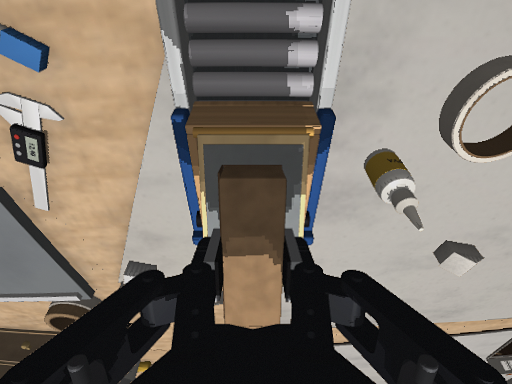

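```bash
cat >> press.py <<'E'
def read(k=8):
    from station import robot
    f=[];t=[]
    for i in range(k):
        f.append(robot.current_contact_force());t.append(robot.current_torque());robot.pause(.03)
    f=np.mean(f,0);t=np.mean(t,0)
    return np.array([f@N,f@UP,f@AC]),np.array([t@N,t@UP,t@AC])
E
python3 - <<'E'
from station import robot
from press import *
b=read(12);P("base",*b,robot.current_time_s())
r=robot.line_to(pose(-.006),velocity=.02,f_stop=4)
p=np.array(robot.current_tool_pos());P(r,p,"h",(p-F)@N-H,(p-F)@UP,(p-F)@AC,robot.current_eef_rot(),robot.current_time_s())
x=read(12);P("now",x[0]-b[0],x[1]-b[1],robot.current_time_s())
np.save("base.npy",np.array(b))
E
```

```text
base [-0.22, -0.1045, -0.004] [0.004, -0.0059, 0.4377] 19.7833
True [0.6506, 0.2086, 0.1266] h 0.0008 -0.0002 -0.0 [-179.9773, 22.0734, 176.7069] 20.9083
now [6.173, -0.2002, -0.4164] [-0.0399, -0.131, -0.2576] 21.3083
```

```bash
python3 - <<'E'
from station import robot
from press import *
import cv2
from cam import proj
snap(7)
a=cv2.imread("pics/side7.png")[160:260,265:375];a=cv2.resize(a,None,fx=7,fy=6,interpolation=cv2.INTER_CUBIC)
h=.0008
for c,av in (((0,0,255),-.0165),((255,0,0),-.032)):
    hh=h if av==-.0165 else 0;L=.045 if hh else .052
    q=[F+N*hh+UP*s+AC*av for s in (-L,L)];q=(proj("side",q)-[265,160]+.5)*[7,6]-.5
    print(q.round(1).tolist())
cv2.imwrite("pics/side7zz.png",a)
a=cv2.imread("pics/top7.png")[100:180,260:340];cv2.imwrite("pics/top7zz.png",cv2.resize(a,None,fx=7,fy=7,interpolation=cv2.INTER_CUBIC))
P(robot.current_time_s(),robot.current_tool_pos(),robot.current_finger_gap())
E
```

```text
[[202.4, 428.7], [553.9, 281.0]]
[[198.6, 476.9], [610.9, 303.5]]
21.4083 [0.6506, 0.2086, 0.1265] 0.367
```

View pics/side7zz.png

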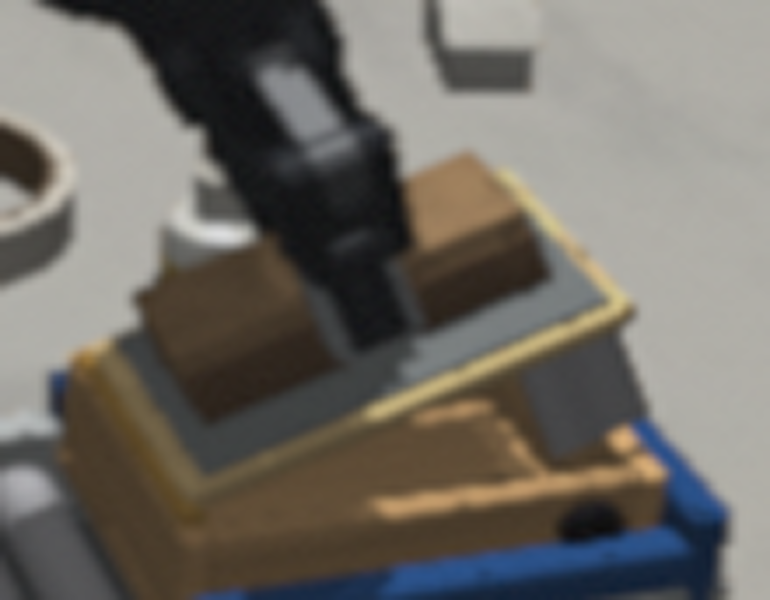

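View pics/top7zz.png

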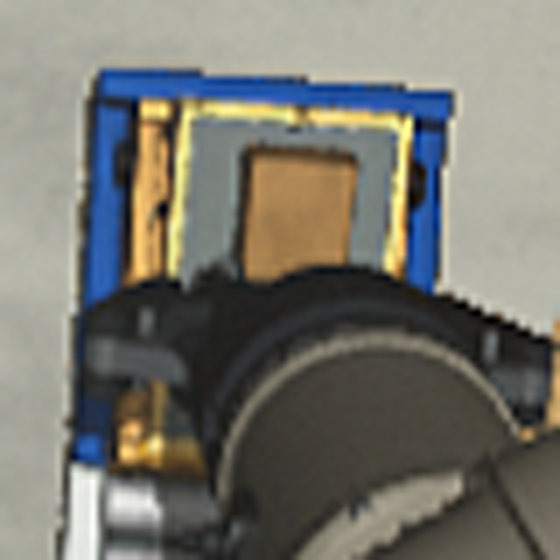

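```bash
cat >> press.py <<'E'
def pose2(h,p=PITCH,roll=0,up=0,ac=0):
    """roll deg about up-slope axis (right-hand)"""
    n=nrm(p);y,q=np.radians(PY),np.radians(p);u=np.array([np.cos(q)*np.cos(y),np.cos(q)*np.sin(y),np.sin(q)])
    rr=R.from_rotvec(np.radians(roll)*u); n2=rr.apply(n)
    o=(rr*R.from_euler("xyz",ori(PY,p,1),degrees=True)).as_euler("xyz",degrees=True)
    return list(F+n2*(H+h)+u*up+AC*ac),list(o)
def go(h,p=PITCH,roll=0,base=None,v=.01,quiet=False,**k):
    from station import robot
    q,o=pose2(h,p,roll,**k); robot.line_to(q,o,velocity=v)
    x=read(8);f=x[0]-base[0];t=x[1]-base[1];pp=np.array(robot.current_tool_pos())
    P(f"h{h*1e3:.2f} p{p:.2f} r{roll:.2f}","F",f,"T",t,"u,a mm",(-t[2]/f[0]*1e3,t[1]/f[0]*1e3),"act h",(pp-F)@N-H,"e",robot.current_eef_rot(),"t",robot.current_time_s())
    return f,t
E
python3 - <<'E'
from station import robot
from press import *
b=np.load("base.npy")
go(.0008,base=b)
go(.0008,22.6,base=b)
go(.0008,23.1,base=b)
E
```

```text
h0.80 p22.10 r0.00 F [4.4778, -1.0784, -0.6984] T [-0.0298, -0.1507, 0.0711] u,a mm [-15.882, -33.6566] act h 0.0008 e [-179.9943, 22.0827, 176.7012] t 22.0583
h0.80 p22.60 r0.00 F [1.5078, -0.3718, 0.0115] T [-0.011, -0.0072, -0.0264] u,a mm [17.4867, -4.798] act h 0.0006 e [-179.9992, 22.5916, 176.7043] t 22.575
h0.80 p23.10 r0.00 F [-0.1241, -0.3918, -0.3716] T [-0.0012, 0.0254, 0.0125] u,a mm [100.7953, -204.5287] act h 0.0006 e [-179.986, 23.0771, 176.7023] t 23.0917
```

```bash
python3 - <<'E'
from station import robot
from press import *
b=np.load("base.npy")
for h in (.4,.0,-.4,-.8):
    f,t=go(h*1e-3,23.1,base=b)
    if f[0]>6: break
E
```

```text
h0.40 p23.10 r0.00 F [1.8694, -0.911, -0.2632] T [0.0123, -0.0836, 0.2462] u,a mm [-131.6835, -44.7363] act h 0.0005 e [-179.9913, 23.0899, 176.6991] t 23.6083
h0.00 p23.10 r0.00 F [6.8956, -2.3694, -1.4741] T [0.0133, -0.3254, 0.6062] u,a mm [-87.9114, -47.1822] act h 0.0004 e [-179.9911, 23.0867, 176.6987] t 24.125
```

```bash
cat >> press.py <<'E'
D=.19
def cop(f,t): return np.array([-(t[2]+D*f[1])/f[0],(t[1]-D*f[2])/f[0]])*1e3
E
python3 - <<'E'
from station import robot
from press import *
p=22.75
q,o=pose2(.005,p);robot.line_to(q,o,velocity=.03);robot.pause(.2)
b=np.array(read(12));np.save("base.npy",b);P("base",b,robot.current_time_s())
robot.line_to(pose2(.001,p)[0],o,velocity=.03)
for h in (.4,.1,-.2,-.5,-.8):
    f,t=go(h*1e-3,p,base=b);P("cop",cop(f,t))
    if f[0]>6.5: break
E
```

```text
base [[-0.2611, -0.2577, -0.1434], [-0.0083, -0.0116, 0.4512]] 25.0417
h0.40 p22.75 r0.00 F [1.6259, -0.4954, 0.0104] T [-0.009, -0.0728, 0.0789] u,a mm [-48.5436, -44.7927] act h 0.0005 e [-179.9956, 22.7379, 176.6997] t 25.8417
cop [9.3537, -46.0081]
h0.10 p22.75 r0.00 F [6.1824, -2.6258, -0.8843] T [0.0065, -0.2721, 0.3854] u,a mm [-62.3452, -44.0147] act h 0.0004 e [-179.9913, 22.7358, 176.7008] t 26.3583
cop [18.3528, -16.8389]
h-0.20 p22.75 r0.00 F [8.6668, -2.9687, -1.2763] T [0.0094, -0.3601, 0.5106] u,a mm [-58.9149, -41.5438] act h 0.0004 e [-179.9955, 22.7339, 176.6982] t 26.875
cop [6.1669, -13.5632]
```

```bash
python3 - <<'E'
from station import robot
from press import *
p=22.75
b=np.load("base.npy")
for roll in (-1.2,):
    q,o=pose2(.003,p,roll);robot.line_to(q,o,velocity=.03)
    for h in (.6,.2,-.1,-.3):
        f,t=go(h*1e-3,p,roll,base=b);P("cop",cop(f,t))
        if f[0]>7.5: break
E
```

```text
h0.60 p22.75 r-1.20 F [3.6535, -0.9491, -0.4063] T [0.008, -0.0539, 0.1275] u,a mm [-34.8918, -14.741] act h 0.0007 e [-178.7997, 22.7577, 176.6884] t 27.7917
cop [14.4646, 6.3868]
h0.20 p22.75 r-1.20 F [6.9176, -1.7673, -1.092] T [-0.0069, -0.1712, 0.2658] u,a mm [-38.4251, -24.7523] act h 0.0007 e [-178.7941, 22.7543, 176.6904] t 28.3083
cop [10.1157, 5.2416]
h-0.10 p22.75 r-1.20 F [8.376, -2.1627, -1.2943] T [0.0227, -0.2044, 0.3639] u,a mm [-43.4474, -24.4019] act h 0.0006 e [-178.796, 22.7534, 176.6934] t 28.825
cop [5.6109, 4.9587]
```

```bash
python3 - <<'E'
from station import robot, vision
from press import *
import cv2
p=22.75;roll=-.35
b=np.load("base.npy")
q,o=pose2(.004,p,roll);robot.line_to(q,o,velocity=.03);robot.pause(.2)
b=np.array(read(12));np.save("base.npy",b);P("base",b)
robot.line_to(pose2(.001,p,roll)[0],o,velocity=.03)
for h in (.4,.1,-.1,-.3,-.5):
    f,t=go(h*1e-3,p,roll,base=b);P("cop",cop(f,t))
    if f[0]>8: break
im=vision.grab_frame("wrist");cv2.imwrite("pics/wrist8.png",im[:,:,::-1]);snap(8)
a=cv2.imread("pics/side8.png")[160:260,265:375];cv2.imwrite("pics/side8zz.png",cv2.resize(a,None,fx=7,fy=6,interpolation=cv2.INTER_CUBIC))
f,t=[x-y for x,y in zip(read(15),b)];P(f,t,cop(f,t),robot.current_finger_gap(),robot.current_time_s())
E
```

```text
base [[-0.5641, -0.4337, -0.0581], [-0.0048, 0.0154, 0.4727]]
h0.40 p22.75 r-0.35 F [2.5825, -0.7518, -0.2621] T [-0.0053, -0.0565, 0.0871] u,a mm [-33.7352, -21.8592] act h 0.0006 e [-179.6496, 22.7466, 176.6971] t 30.475
cop [21.5771, -2.5744]
h0.10 p22.75 r-0.35 F [7.1669, -2.1409, -1.595] T [0.0194, -0.2236, 0.3676] u,a mm [-51.2965, -31.2042] act h 0.0004 e [-179.6478, 22.7425, 176.6982] t 30.9917
cop [5.4597, 11.0809]
h-0.10 p22.75 r-0.35 F [8.5397, -2.944, -1.4934] T [0.0148, -0.2482, 0.442] u,a mm [-51.7542, -29.0628] act h 0.0004 e [-179.6467, 22.738, 176.6965] t 31.5083
cop [13.7465, 4.1648]
[8.5859, -2.6336, -1.417] [0.0176, -0.2623, 0.4572] [5.0359, 0.8051] 0.3624 32.1583
```

View pics/side8zz.png

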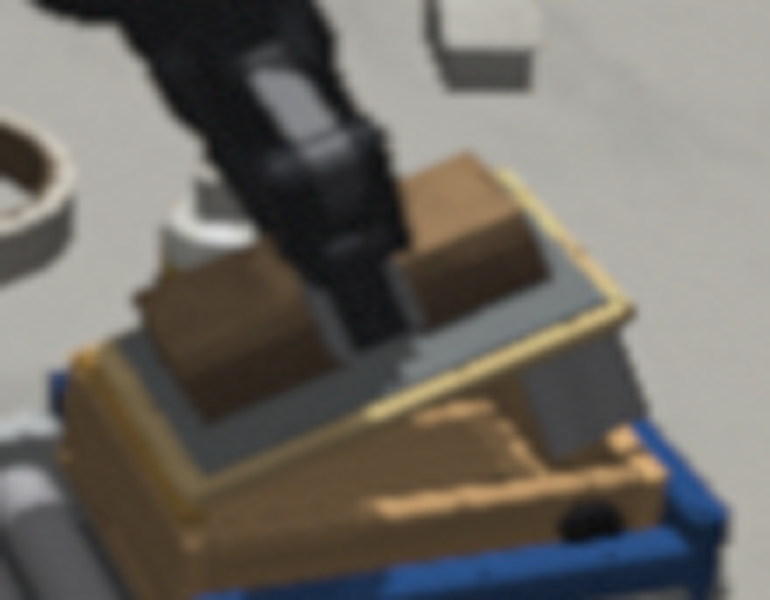

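View pics/wrist8.png

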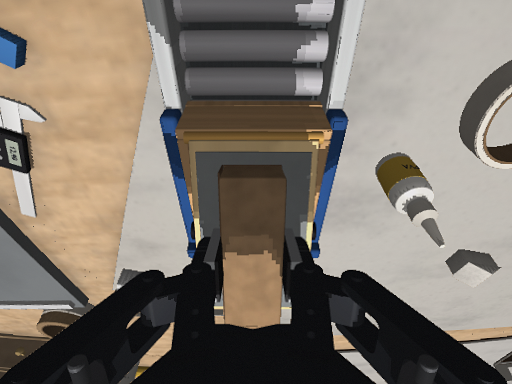

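View pics/top8z.png

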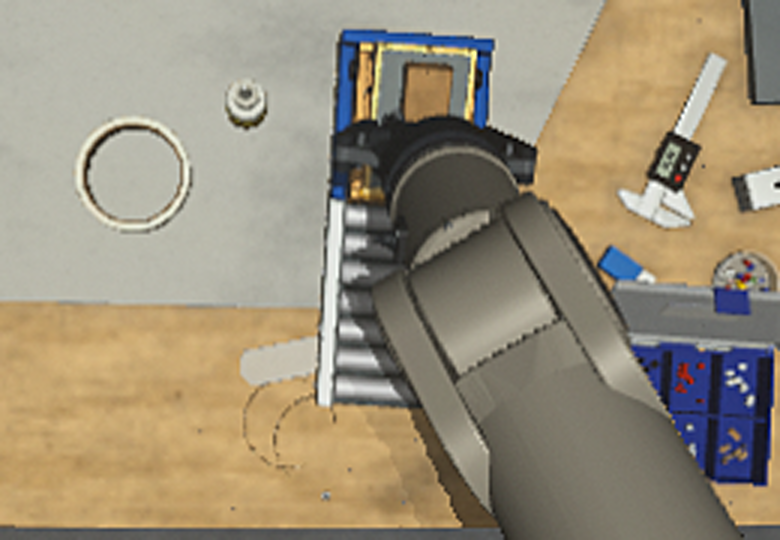

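```bash
python3 - <<'E'
from station import robot, workorder
from press import *
b=np.load("base.npy")
f,t=[x-y for x,y in zip(read(10),b)];P(f,cop(f,t),robot.current_finger_gap(),robot.current_time_s())
if 6<f[0]<11: print(workorder.close_job())
E
```

```text
[8.4053, -2.4895, -1.5314] [3.4214, 4.9551] 0.3597 32.4917
the job is handed in; nothing more can be done
None
```

The job is handed in at about 32.5 s. The crate is home in the blue bay, and the arm is still gripping the cork block and pressing it flush on the middle of the grey plate.

- **Crate:** I pushed it along the track until it hit the end stop. A second push to about 18 N did not move it further. Its place in the pictures after I backed off, and again with the block pressed on, showed it still home.
- **Block:** I gripped it across its width at mid length (60 N grip) and tilted it to the slope with its long side running up it. The pictures first gave a slope of 22.1°. At that angle the block touched only at its upper end, so I corrected to 22.75° and added a 0.35° roll by feel.
- **Last checks:** Just before hand-in the press was steady at 8.4 N along the plate's normal, with about 2.9 N of sideways friction. The contact force was centred within about 5 mm of the block's middle. In the side picture the block sat within about 1 mm of where it should be. The glue bottle and the tape are untouched.
- **Disagreements:**
  - The end stop's outer edge fitted about 9 mm short of the stated 165 mm. I relied on the hard contact to decide the crate was home.
  - The force-centre figure uses a sensor lever arm of about 0.19 m that I worked out from the readings, so it is approximate.

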